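Rotate the wax tins in a gravity lane of a conservation lab

TASK

On the bench stand two sloped lanes of lying wax tins; work on the one with the green tins. Take the oldest green tin, the one at the low front end against the stop, and lay it between the white pads of the blue cradle; then load the new green tin, waiting in the cardboard cradle, behind the others so that it lies across the lane and comes to rest against the row. Lower the tins into place, do not drop them.

Things in the scene. Friction and masses are not known exactly. Their poses are not given: they have to be found in the camera images.
- old_tin: Oldest green tin: solid cylinder, diameter 60, length 56 mm, steel rims, about 0.2 kg, lying across the front of the green lane against its stop, nearest of three alike. Origin at its centre, y along its axis; x and z turn as it rolls. Grip it from above by its two flat ends. Once it is out, the two tins behind roll forward one place by themselves.
- new_tin: New green tin, same size, look and weight, lying between the dark pads (9 mm high, shorter than the tin, so its ends are free) of a brown cardboard cradle (130 x 120 mm, floor 8 mm above the bench) on the other side of the lanes from the blue cradle. Origin at its centre, 38 mm above the bench, y along its axis.
- lane: Fixed lane, green edges and front stop, 280 x 92 mm. Origin under its middle at bench height; x level, from low front to high open rear, y across. Floor rises 7 deg, is 45 mm high at x=0; side edges 7 mm above it, 84 apart. Tin centres x,z: first -105,62; third 15,77: the new tin's place. A tin let go at x 35 to 80 (z 80 to 85) rolls down to the row. Orange lane beside.
- tray: Fixed blue cradle, 130 x 120 mm, floor 8 mm above the bench. Origin at bench height under its centre; y runs along two white pads, 9 mm high, 46 mm long, 46 mm apart in x. A tin lying between them has its axis along y and its centre 38 mm above the bench, over the origin. Rims at x = +-63 mm stand 8 mm above the floor; y sides open.
Not all that is in view belongs to the job. What is shaped like the new_tin but purple is not meant.

How it is judged:
By the outcome, as a careful person would: the job done as asked, in the order asked, and still so for the second after the job is handed in, with the robot touching nothing.
It also fails if it takes over 64 s, if anything falls off the work surface, if the arm or the gripper's body presses on something with over 40 N, if the wrist force passes 120 N, or if a joint passes its speed limit or range.

ROBOT

A 7-joint arm with a two-finger parallel gripper is mounted at the origin on the work surface. World frame = base frame: x ahead of the robot, y to its left, z up, the work surface at z = 0. Lengths are in m, angles in rad, forces in N, time in s.
With the tool pointing down it reaches from about 0.425 to 0.875 m from the base axis. Payload 8.4 kg.
Tool frame: the origin (TCP) lies midway between the tips of the shut fingers; the grasp point (between the pads) lies robot.tcp_to_grasp behind it (robot.tcp_to_grasp is the distance from the TCP to the grasp point, in m); z points along the fingers, y is the line along which they close (so a half turn about z gives the same grasp; the last joint's range is limited). The gripper opens to 85 mm and grips with 20 to 120 N. Pads are 22 mm wide; open, the fingers measure 114 mm over their backs; the gripper's body (76 mm by 85 mm) begins 54 mm behind the grasp point. The pads swing forward as they close: fully open they stand 13 mm farther back than shut.
Start: joints at [1.121, 0.333, 0.04, 1.465, -0.013, 1.343, -0.059], TCP at [0.223, -0.61, 0.231] pointing down, gripper open.
Joint ranges: [-2.58, 2.58], [-0.38, 2.09], [-1.3, 1.39], [0.25, 2.4], [-1.5, 4.64], [0.08, 2.09], [-2.65, 2.65]. Speed limits (rad/s): [2.22, 2.22, 2.79, 2.79, 3.14, 3.14, 3.14].

INTERFACE

Orientations are given as a unit quaternion [x, y, z, w].
In Python, from rig import robot, vision, finder gives the robot as it stands.
- The arm moves only by the shell command python3 -m inch 'ROWS' [FORCE]. ROWS is JSON, a list of rows, each an object with "linear": the shift along the tool's x, y, z in m, a list of three; "angular": the turn, a rotation vector about the tool's x, y, z in rad, a list of three; "gripper": the closure in counts, from 0 (fully open) to 255 (shut). In form: [{"linear": [tx, ty, tz], "angular": [ax, ay, az], "gripper": gripper}, ...]. A call has 1 to 20 rows; each row is the pose to reach, as a shift and turn from the pose commanded when the call began, along the tool's axes at that moment; what a row does not reach only later rows make up. A row lasts 1/10 s, in which the tool goes at most 50 mm and 8.59 degrees, less where a joint would pass 70% of its speed; a pose out of reach is approached as far as the arm can. A call with a gripper value outside its range is refused whole. The fingers move at their own pace and stop on an object; FORCE is the grip in N (left out, the last holds). Time passes only in rows, so rows that repeat a pose let the fingers close. It gives the time, the measured TCP pose, the force, the opening and the grip force at its end, in the units of the state.
- robot.get_state(): the state, without advancing time (a new reading comes with each control period).
- vision.grab_frame(name): name is "scene" or "top" or "wrist"; returns a dict with "frame" (400x640x3 uint8, red, green, blue), "vertical_fov" (degrees; the focal length in pixels is half the picture's height over the tangent of half this angle, whatever the lens; pixels are square), "cx", "cy" (the principal point, pixels), "k1" (the pictures are not rectified: a ray, as slopes to the right and down, at radius r is drawn at 1 + k1 r^2 times it, then the intrinsics apply), "origin" and "orientation" of the camera in the world; the wrist camera has in their place "mount" (4x4, takes a point from camera to tool coordinates, whose origin is the TCP and whose axes are the flange's). Camera axes: x right, y down, z forward; pixel columns grow to the right and rows downward; lengths in m; the calibration is good to about 2 mm. A picture is of the moment at which its call begins: read the wrist's pose just before it. There is no depth.
- robot.sign_off(): hands the job in; it is judged then, once.
Trained networks look in the newest picture that a camera, given by its name, has taken for a name from the list of things; names that differ only in an ending like _2 or _b are one class to them, and where a whole thing is asked for, a point or a joint stands for the part that bears it (a point fixed in the world has none). Each returns a list of dicts, best first, with "conf" (0 to 1); they miss things now and then, are a little off and sometimes report something else, mostly with a low value. They report only what shows in the picture. A call takes as long as a camera call. They do not tell look-alikes from the thing itself.
- finder.boxes_of(camera, thing): "at" ([row, column] in pixels, amid what is visible of it).
- finder.silhouettes(camera, thing): "region" (400x640 bool, what is visible of it) and "at" ([row, column] in pixels, amid what is visible of it).
The state is a dict: "time": time; "q": joint angles; "qvel": joint speeds; "joint_torque": joint torques, N m; "tool_pos": TCP position; "tcp_rot": TCP orientation; "force": force on the tool from outside, world axes, zero at the start; "wrist_torque": the same for the moment, N m; "gripper_width": opening from 0.0 (shut) to 1.0 (fully open); "grasp_force": force on a finger pad.
Only numpy, scipy, OpenCV 4.12 (cv2) and the standard library are available. Lean on these libraries where they do the work, as an engineer would, in place of code of your own. Each camera call takes 0.05 s, during which the arm holds its last target. There are 200 camera calls.

## Working session

There is one attempt and no reset: what is moved stays moved. The work goes in short steps, Python scripts to look and compute and a shell command to move; the robot and the scene stay as the last step left them, time stands still between calls to the robot, and variables do not carry over. Pictures are saved under pics/ and viewed, at most 10 in all, crops included, and the job is handed in when it is done.

```bash
mkdir -p pics; ls; cat > h.py <<'E'
import numpy as np, cv2
from scipy.spatial.transform import Rotation as R
from rig import robot, vision, finder
def cam(name):
    s=robot.get_state(); f=vision.grab_frame(name)
    if 'mount' in f:
        T=np.eye(4);T[:3,:3]=R.from_quat(s['tcp_rot']).as_matrix();T[:3,3]=s['tool_pos']
        T=T@np.array(f['mount']); f['C'],f['M']=T[:3,3],T[:3,:3]
    else:
        o=np.array(f['orientation']); f['M']=R.from_quat(o).as_matrix() if o.size==4 else o; f['C']=np.array(f['origin'])
    f['f']=200/np.tan(np.radians(f['vertical_fov'])/2)
    return f
def world(f,row,col,z):
    p=np.array([col-f['cx'],row-f['cy']])/f['f']; u=p.copy()
    for _ in range(30): u=p/(1+f['k1']*(u@u))
    d=f['M']@np.array([u[0],u[1],1]); return f['C']+d*(z-f['C'][2])/d[2]
def pix(f,P):
    c=f['M'].T@(np.array(P)-f['C']); u=c[:2]/c[2]; u=u*(1+f['k1']*(u@u)); return u[1]*f['f']+f['cy'],u[0]*f['f']+f['cx']
def save(f,n,crop=None,k=1):
    im=f['frame'][...,::-1]
    if crop: a,b,c,d=crop; im=im[a:b,c:d]
    cv2.imwrite('pics/'+n,cv2.resize(im,None,fx=k,fy=k))
E
python3 - <<'E'
from h import *
s=robot.get_state();print(s['tool_pos'],s['tcp_rot'],robot.tcp_to_grasp)
ims=[]
for n,zs in (('top',(.06,.038,.045,.008)),('scene',(.06,.038,.045,.008))):
    f=cam(n); save(f,n+'.png'); print(n,f['C'].round(3))
    for t,z in zip(('old_tin','new_tin','lane','tray'),zs):
        for d in finder.boxes_of(n,t)[:8]: print(t,round(d['conf'],2),np.round(d['at']),world(f,*d['at'],z).round(3))
E
```

```text
pics
[ 0.22317058 -0.61001444  0.23041168] [ 9.84657649e-01  1.74495461e-01 -2.02018391e-04 -7.79040657e-04] 0.0187
top [ 0.349 -0.046  1.016]
old_tin 0.89 [223. 337.] [ 0.45 -0.1   0.06]
new_tin 0.94 [218. 477.] [ 0.465 -0.45   0.038]
new_tin 0.7 [196. 417.] [ 0.521 -0.304  0.038]
lane 0.77 [164. 330.] [ 0.603 -0.086  0.045]
tray 0.77 [217. 181.] [0.472 0.294 0.008]
scene [1.262 0.479 0.793]
old_tin 0.72 [179. 338.] [ 0.426 -0.099  0.06 ]
new_tin 0.86 [153. 248.] [ 0.459 -0.457  0.038]
new_tin 0.85 [177. 263.] [ 0.532 -0.314  0.038]
lane 0.72 [216. 301.] [ 0.614 -0.094  0.045]
tray 0.83 [252. 456.] [0.461 0.3   0.008]
```

View pics/top.png

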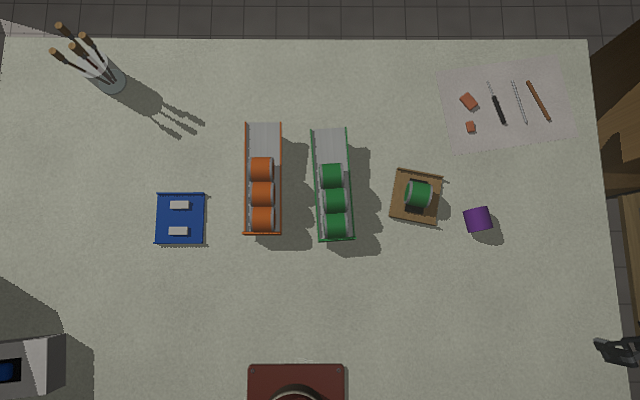

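View pics/scene.png

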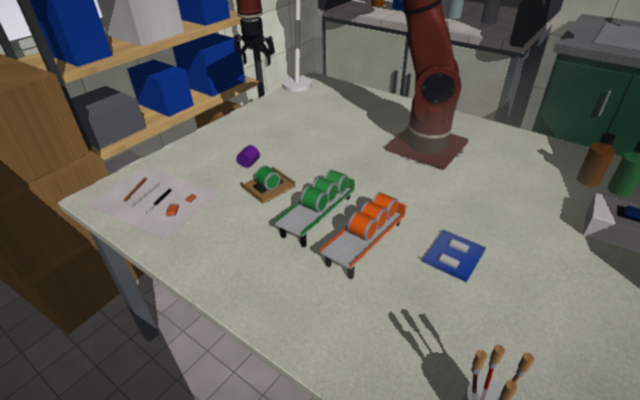

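The top view shows the green lane with its low front near the robot. The candidates for the old tin are the green tins at (223,337), (200,335) and (175,332), plus the orange tins at (219,262), (194,262) and (168,262). I choose (223,337), the front green one. For the new tin they are the green tin in the cardboard cradle at (194,418) and the purple decoy at (219,478); I choose the green one. The tray is at (217,181), with its pads at (205,179) and (231,178).

```bash
python3 - <<'E'
from h import *
f=cam('top'); save(f,'crop1.png',(115,255,300,450),4)
im=f['frame'].astype(int)
# pads
g=cv2.cvtColor(f['frame'],cv2.COLOR_RGB2HSV)
m=((g[...,1]<60)&(g[...,2]>150)).astype('u1'); m[:195]=0;m[243:]=0;m[:,:158]=0;m[:,204:]=0
n,l,st,c=cv2.connectedComponentsWithStats(m)
for i in range(1,n):
    if st[i,4]>40:
        P=np.array([world(f,r,cc,.017)[:2] for r,cc in np.argwhere(l==i)],dtype='f4'); print('pad',st[i],cv2.minAreaRect(P))
d=finder.silhouettes('top','tray')[0]
P=np.array([world(f,r,cc,.012)[:2] for r,cc in np.argwhere(d['region'])],dtype='f4'); print('tray',cv2.minAreaRect(P))
for t in('old_tin','new_tin'):
  for d in finder.silhouettes('top',t):
    r,c=np.nonzero(d['region']); print(t,d['conf'],d['at'],r.min(),r.max(),c.min(),c.max(),cv2.minAreaRect(np.argwhere(d['region']).astype('f4')))
E
```

```text
pad [170 201  18   7  79] ((0.5036515593528748, 0.29772287607192993), (0.01537930965423584, 0.04339303448796272), 0.03392932564020157)
pad [169 227  18   7  57] ((0.4377592206001282, 0.2968429923057556), (0.04256056994199753, 0.015047752298414707), 89.9459228515625)
tray ((0.47066932916641235, 0.2951498031616211), (0.12978717684745789, 0.12003424018621445), 0.1685968041419983)
old_tin 0.58 [224.6, 334.7] 213 238 323 348 ((225.0146942138672, 335.80877685546875), (24.849666595458984, 24.772972106933594), 4.39870548248291)
new_tin 0.83 [191.7, 421.2] 181 207 403 432 ((194.00001525878906, 418.0), (27.848491668701172, 24.31839942932129), 78.69007110595703)
new_tin 0.81 [216.7, 478.3] 207 232 464 491 ((219.38235473632812, 477.47064208984375), (23.768489837646484, 24.98116683959961), 14.03624439239502)
```

View pics/crop1.png

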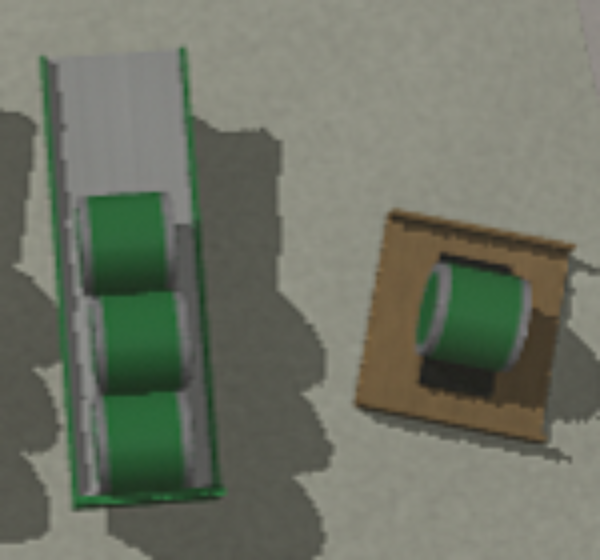

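The crop confirms three green tins in the green-edged lane, with the front one at crop (143,442). The new green tin lies at about (475,318) in the cardboard cradle. Next I work out poses from the corners.

```bash
python3 - <<'E'
from h import *
f=cam('top')
w=lambda x,y,z: world(f,115+y/4-.4,300+x/4-.4,z)[:2]
zr,zf=.069,.035
RL,RR,FL,FR=w(42,58,zr),w(184,48,zr),w(76,505,zf),w(220,492,zf)
print('lane',RL,RR,FL,FR,(RL+RR+FL+FR)/4, np.linalg.norm(RL-RR),np.linalg.norm(FL-FR),np.linalg.norm(RL-FL))
ax=(RL+RR-FL-FR); yaw=np.arctan2(ax[1],ax[0]); print('yaw',np.degrees(yaw)); e=RL-RR; print('yaw across',np.degrees(np.arctan2(-e[0],e[1])))
c=(RL+RR+FL+FR)/4; u=ax/np.linalg.norm(ax)
for x in (-.105,.035,.06): print(x,c+u*x)
z=.012
A,B,C,D=w(392,212,.016),w(573,247,.016),w(546,438,.014),w(358,405,.014)
a=(A+B-C-D);print('cradle',(A+B+C+D)/4,np.degrees(np.arctan2(a[1],a[0])),np.linalg.norm(A-B),np.linalg.norm(B-C))
e=A-B;print(np.degrees(np.arctan2(-e[0],e[1])))
s=robot.get_state();M=R.from_quat(s['tcp_rot']).as_matrix();print(M.round(3))
E
```

```text
lane [ 0.68440168 -0.03542609] [ 0.69110663 -0.12392727] [ 0.40919617 -0.05663522] [ 0.41717072 -0.14548847] [ 0.5504688  -0.09036927] 0.0887548022190766 0.08921039100544303 0.2760215574743853
yaw 4.4535375616174635
yaw across 4.332512724126328
-0.105 [ 0.44578583 -0.09852258]
0.035 [ 0.58536312 -0.08765149]
0.06 [ 0.61028764 -0.08571023]
cradle [ 0.52566568 -0.3077065 ] -10.974358457637708 0.11833369182097565 0.12561851707658456
-11.271460439059648
[[ 0.939  0.344 -0.   ]
 [ 0.344 -0.939  0.   ]
 [-0.    -0.    -1.   ]]
```

```bash
python3 -m inch '[{"linear":[0.04,-0.04,0],"angular":[0,0,0.05],"gripper":0},{"linear":[0.07,-0.07,0],"angular":[0,0,0.1],"gripper":0},{"linear":[0.385,-0.404,0],"angular":[0,0,0.274],"gripper":0},{"linear":[0.385,-0.404,0],"angular":[0,0,0.274],"gripper":0},{"linear":[0.385,-0.404,0],"angular":[0,0,0.274],"gripper":0},{"linear":[0.385,-0.404,0],"angular":[0,0,0.274],"gripper":0},{"linear":[0.385,-0.404,0],"angular":[0,0,0.274],"gripper":0},{"linear":[0.385,-0.404,0],"angular":[0,0,0.274],"gripper":0},{"linear":[0.385,-0.404,0],"angular":[0,0,0.274],"gripper":0},{"linear":[0.385,-0.404,0],"angular":[0,0,0.274],"gripper":0},{"linear":[0.385,-0.404,0],"angular":[0,0,0.274],"gripper":0},{"linear":[0.385,-0.404,0],"angular":[0,0,0.274],"gripper":0},{"linear":[0.385,-0.404,0],"angular":[0,0,0.274],"gripper":0},{"linear":[0.385,-0.404,0],"angular":[0,0,0.274],"gripper":0},{"linear":[0.385,-0.404,0],"angular":[0,0,0.274],"gripper":0},{"linear":[0.385,-0.404,0],"angular":[0,0,0.274],"gripper":0}]' 40
python3 - <<'E'
from h import *
f=cam('wrist'); save(f,'w1.png')
s=robot.get_state();print(R.from_quat(s['tcp_rot']).as_matrix().round(3), s['qvel'])
print('pred px',pix(f,[.446,-.0985,.062]))
for d in finder.boxes_of('wrist','old_tin'): print(d['conf'],d['at'],world(f,*d['at'],.075))
E
```

```text
time: 2.35
tool_pos: [0.4456, -0.1002, 0.2313]
tcp_rot: [0.999, 0.037, -0.0, 0.0]
force: [0.7, -0.0, 0.0]
gripper_width: 1.001
grasp_force: 0.0
[[ 0.997  0.074 -0.   ]
 [ 0.074 -0.997 -0.   ]
 [-0.     0.    -1.   ]] [-0.0032822   0.00275402 -0.00842057 -0.00301363 -0.00139392 -0.00118288
 -0.00339599]
pred px (np.float64(182.02066850683286), np.float64(316.16688907032824))
0.61 [184.0, 311.3] [ 0.44639896 -0.09361747  0.075     ]
```

View pics/w1.png

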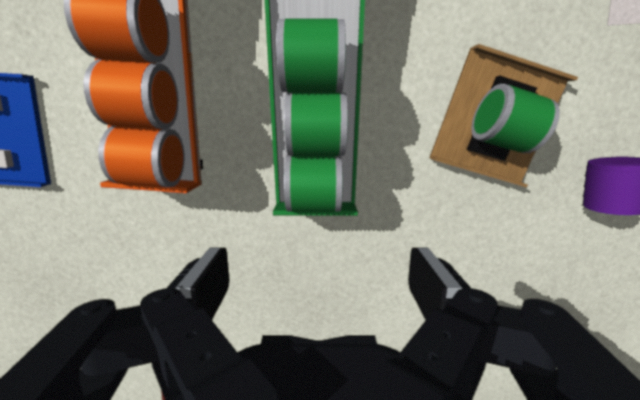

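The wrist view shows the front green tin at about (185,313), behind the front stop and aligned with the fingers. Prediction and picture agree within about 3 px.

```bash
python3 -m inch '[{"linear":[0,-0.003,0.03],"angular":[0,0,0],"gripper":0},{"linear":[0,-0.003,0.07],"angular":[0,0,0],"gripper":0},{"linear":[0,-0.003,0.11],"angular":[0,0,0],"gripper":0},{"linear":[0,-0.003,0.135],"angular":[0,0,0],"gripper":0},{"linear":[0,-0.003,0.155],"angular":[0,0,0],"gripper":0},{"linear":[0,-0.003,0.17],"angular":[0,0,0],"gripper":0},{"linear":[0,-0.003,0.18],"angular":[0,0,0],"gripper":0},{"linear":[0,-0.003,0.186],"angular":[0,0,0],"gripper":0},{"linear":[0,-0.003,0.186],"angular":[0,0,0],"gripper":0},{"linear":[0,-0.003,0.186],"angular":[0,0,0],"gripper":0}]' 40
python3 -m inch '[{"linear":[0,0,0],"angular":[0,0,0],"gripper":60},{"linear":[0,0,0],"angular":[0,0,0],"gripper":100},{"linear":[0,0,0],"angular":[0,0,0],"gripper":160},{"linear":[0,0,0],"angular":[0,0,0],"gripper":200},{"linear":[0,0,0],"angular":[0,0,0],"gripper":200},{"linear":[0,0,0],"angular":[0,0,0],"gripper":200},{"linear":[0,0,0],"angular":[0,0,0],"gripper":200},{"linear":[0,0,0],"angular":[0,0,0],"gripper":200}]' 40
```

```text
time: 3.45
tool_pos: [0.4463, -0.0958, 0.0459]
tcp_rot: [0.999, 0.038, 0.0, 0.0]
force: [0.0, 0.4, 0.0]
gripper_width: 0.996
grasp_force: 0.0
time: 4.25
tool_pos: [0.4463, -0.0959, 0.046]
tcp_rot: [0.999, 0.038, 0.0, 0.0]
force: [-1.0, 0.1, 6.8]
gripper_width: 0.653
grasp_force: 41.6
```

```bash
python3 -m inch '[{"linear":[0,0,-0.008],"angular":[0,0,0],"gripper":200},{"linear":[0,0,-0.025],"angular":[0,0,0],"gripper":200},{"linear":[0,0,-0.05],"angular":[0,0,0],"gripper":200},{"linear":[0,0,-0.08],"angular":[0,0,0],"gripper":200},{"linear":[0,0,-0.11],"angular":[0,0,0],"gripper":200},{"linear":[0,-0.02,-0.14],"angular":[0,0,0],"gripper":200},{"linear":[0,-0.05,-0.155],"angular":[0,0,0.02],"gripper":200},{"linear":[0.005,-0.09,-0.155],"angular":[0,0,0.04],"gripper":200},{"linear":[0.01,-0.13,-0.155],"angular":[0,0,0.06],"gripper":200},{"linear":[0.014,-0.17,-0.155],"angular":[0,0,0.075],"gripper":200},{"linear":[0.014,-0.21,-0.155],"angular":[0,0,0.075],"gripper":200},{"linear":[0.014,-0.25,-0.155],"angular":[0,0,0.075],"gripper":200},{"linear":[0.014,-0.29,-0.155],"angular":[0,0,0.075],"gripper":200},{"linear":[0.014,-0.33,-0.155],"angular":[0,0,0.075],"gripper":200},{"linear":[0.014,-0.36,-0.155],"angular":[0,0,0.075],"gripper":200},{"linear":[0.014,-0.38,-0.155],"angular":[0,0,0.075],"gripper":200},{"linear":[0.014,-0.389,-0.155],"angular":[0,0,0.075],"gripper":200},{"linear":[0.014,-0.389,-0.155],"angular":[0,0,0.075],"gripper":200},{"linear":[0.014,-0.389,-0.155],"angular":[0,0,0.075],"gripper":200}]' 40
python3 - <<'E'
from h import *
f=cam('wrist'); save(f,'w2.png')
print('pads pred',pix(f,[.5036,.297,.017]),pix(f,[.4376,.297,.017]))
g=cv2.cvtColor(f['frame'],cv2.COLOR_RGB2HSV)
m=((g[...,0]>105)&(g[...,0]<130)&(g[...,1]>120)).astype('u1')
n,l,st,c=cv2.connectedComponentsWithStats(m);print(st[st[:,4]>300])
E
```

```text
time: 6.15
tool_pos: [0.4302, 0.292, 0.2002]
tcp_rot: [1.0, 0.0, -0.0, 0.0]
force: [-0.3, -0.3, -0.3]
gripper_width: 0.65
grasp_force: 45.4
pads pred (np.float64(110.26008083220108), np.float64(312.7107582642913)) (np.float64(173.12785741109738), np.float64(313.0742203814487))
[[     0      0    640    400 244407]
 [   254     79    117    123  11415]]
```

View pics/w2.png

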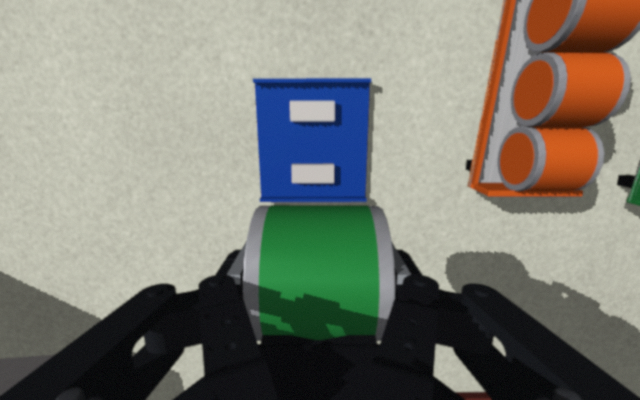

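The wrist view shows the tray pads at (110,312) and (173,313), which matches my prediction exactly. The tin is held centred, with its far edge at row 205. I check the tin's x-offset in the hand before lowering.

```bash
python3 - <<'E'
from h import *
f=cam('wrist');s=robot.get_state();t=np.array(s['tool_pos']);print(t)
g=cv2.cvtColor(f['frame'],cv2.COLOR_RGB2HSV)
m=(g[...,0]>50)&(g[...,0]<80)&(g[...,1]>100)
rows=[np.nonzero(m[:,c])[0].min() for c in range(290,350,5)];print(rows)
r=np.median(rows)
th=np.linspace(0,2*np.pi,720)
for d in np.arange(-.006,.0061,.002):
    P=[pix(f,[t[0]+d+.03*np.cos(a),t[1],t[2]+.016+.03*np.sin(a)])[0] for a in th]; print(d.round(3),min(P))
E
```

```text
[0.4304179  0.29169027 0.20029886]
[np.int64(206), np.int64(206), np.int64(206), np.int64(206), np.int64(206), np.int64(206), np.int64(206), np.int64(206), np.int64(206), np.int64(206), np.int64(206), np.int64(206)]
-0.006 214.65514886384193
-0.004 210.63580421368482
-0.002 206.57595387045612
0.0 202.47253366026024
0.002 198.32686213674987
0.004 194.1365955561427
0.006 189.901725562494
```

```bash
python3 -m inch '[{"linear":[0.015,-0.002,0],"angular":[0,0,0],"gripper":200},{"linear":[0.035,-0.005,0.01],"angular":[0,0,0],"gripper":200},{"linear":[0.0415,-0.005,0.035],"angular":[0,0,0],"gripper":200},{"linear":[0.0415,-0.005,0.07],"angular":[0,0,0],"gripper":200},{"linear":[0.0415,-0.005,0.1],"angular":[0,0,0],"gripper":200},{"linear":[0.0415,-0.005,0.125],"angular":[0,0,0],"gripper":200},{"linear":[0.0415,-0.005,0.14],"angular":[0,0,0],"gripper":200},{"linear":[0.0415,-0.005,0.15],"angular":[0,0,0],"gripper":200},{"linear":[0.0415,-0.005,0.157],"angular":[0,0,0],"gripper":200},{"linear":[0.0415,-0.005,0.163],"angular":[0,0,0],"gripper":200},{"linear":[0.0415,-0.005,0.168],"angular":[0,0,0],"gripper":200},{"linear":[0.0415,-0.005,0.172],"angular":[0,0,0],"gripper":200},{"linear":[0.0415,-0.005,0.175],"angular":[0,0,0],"gripper":200},{"linear":[0.0415,-0.005,0.1765],"angular":[0,0,0],"gripper":200},{"linear":[0.0415,-0.005,0.1765],"angular":[0,0,0],"gripper":200},{"linear":[0.0415,-0.005,0.1765],"angular":[0,0,0],"gripper":200}]' 40
```

```text
time: 7.85
tool_pos: [0.4716, 0.2984, 0.024]
tcp_rot: [1.0, 0.001, 0.0, -0.0]
force: [-0.4, 0.8, -1.8]
gripper_width: 0.65
grasp_force: 45.5
```

```bash
python3 -m inch '[{"linear":[0,0,0.0007],"angular":[0,0,0],"gripper":200},{"linear":[0,0,0.0014],"angular":[0,0,0],"gripper":200},{"linear":[0,0,0.002],"angular":[0,0,0],"gripper":200},{"linear":[0,0,0.002],"angular":[0,0,0],"gripper":200},{"linear":[0,0,0.002],"angular":[0,0,0],"gripper":200}]' 40
```

```text
time: 8.35
tool_pos: [0.4714, 0.2983, 0.0218]
tcp_rot: [1.0, 0.001, -0.0, 0.0]
force: [-0.3, 0.1, -1.0]
gripper_width: 0.655
grasp_force: 45.7
```

```bash
python3 -m inch '[{"linear":[0,0,0.0007],"angular":[0,0,0],"gripper":200},{"linear":[0,0,0.0014],"angular":[0,0,0],"gripper":200},{"linear":[0,0,0.0014],"angular":[0,0,0],"gripper":200},{"linear":[0,0,0.0014],"angular":[0,0,0],"gripper":200}]' 40
```

```text
time: 8.75
tool_pos: [0.4715, 0.2983, 0.0217]
tcp_rot: [1.0, 0.001, 0.0, 0.0]
force: [-5.7, -4.5, 14.9]
gripper_width: 0.648
grasp_force: 47.4
```

Contact at the seating height; back off slightly, open, retreat.

```bash
python3 -m inch '[{"linear":[0,0,-0.001],"angular":[0,0,0],"gripper":200},{"linear":[0,0,-0.001],"angular":[0,0,0],"gripper":80},{"linear":[0,0,-0.001],"angular":[0,0,0],"gripper":40},{"linear":[0,0,-0.001],"angular":[0,0,0],"gripper":0},{"linear":[0,0,-0.001],"angular":[0,0,0],"gripper":0},{"linear":[0,0,-0.001],"angular":[0,0,0],"gripper":0},{"linear":[0,0,-0.02],"angular":[0,0,0],"gripper":0},{"linear":[0,0,-0.05],"angular":[0,0,0],"gripper":0},{"linear":[-0.01,0,-0.09],"angular":[0,0,0],"gripper":0},{"linear":[-0.03,0,-0.13],"angular":[0,0,0],"gripper":0},{"linear":[-0.04,0,-0.17],"angular":[0,0,0],"gripper":0},{"linear":[-0.04,0,-0.19],"angular":[0,0,0],"gripper":0},{"linear":[-0.04,0,-0.19],"angular":[0,0,0],"gripper":0},{"linear":[-0.04,0,-0.19],"angular":[0,0,0],"gripper":0}]' 20
python3 - <<'E'
from h import *
f=cam('wrist'); a=f['frame'].copy(); f2=cam('top')
im=np.vstack([a[:400], np.zeros((0,640,3),'u1')])
b=cv2.resize(f2['frame'][110:260,150:450],(600,300))
print(pix(f,[.4706,.297,.038]),pix(f2,[.4706,.297,.038]))
c=cv2.resize(a,(400,250)); out=np.zeros((560,620,3),'u1'); out[:300,:600]=b; out[305:555,:400]=c
cv2.imwrite('pics/chk.png',out[...,::-1])
g=cv2.cvtColor(a,cv2.COLOR_RGB2HSV)
E
```

```text
time: 10.15
tool_pos: [0.4316, 0.298, 0.2103]
tcp_rot: [1.0, 0.001, 0.0, 0.0]
force: [-0.1, -0.6, -0.7]
gripper_width: 1.0
grasp_force: 0.0
(np.float64(145.0383199737075), np.float64(318.6948651206797)) (np.float64(215.9383548458504), np.float64(175.18566448734265))
```

View pics/chk.png

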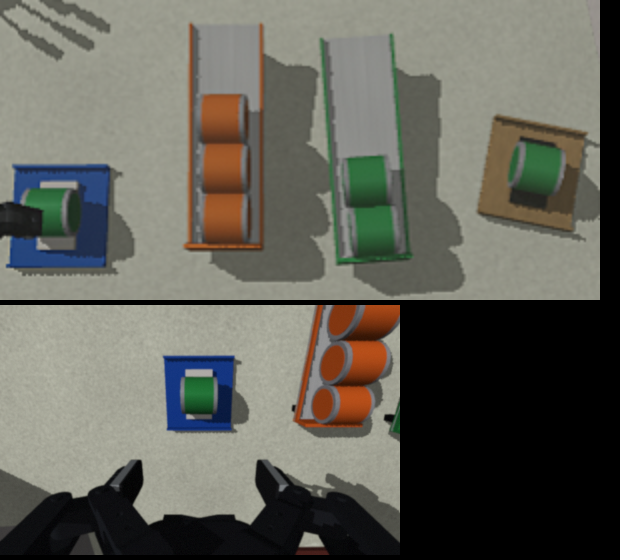

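The old tin lies between the white pads, with wrist pixel (145,319) as predicted. The two remaining green tins have rolled forward. Now I go to the new tin.

```bash
python3 -m inch '[{"linear":[0.002,0.02,0],"angular":[0,0,0],"gripper":0},{"linear":[0.005,0.055,0],"angular":[0,0,0.03],"gripper":0},{"linear":[0.055,0.598,0],"angular":[0,0,0.194],"gripper":0},{"linear":[0.055,0.598,0],"angular":[0,0,0.194],"gripper":0},{"linear":[0.055,0.598,0],"angular":[0,0,0.194],"gripper":0},{"linear":[0.055,0.598,0],"angular":[0,0,0.194],"gripper":0},{"linear":[0.055,0.598,0],"angular":[0,0,0.194],"gripper":0},{"linear":[0.055,0.598,0],"angular":[0,0,0.194],"gripper":0},{"linear":[0.055,0.598,0],"angular":[0,0,0.194],"gripper":0},{"linear":[0.055,0.598,0],"angular":[0,0,0.194],"gripper":0},{"linear":[0.055,0.598,0],"angular":[0,0,0.194],"gripper":0},{"linear":[0.055,0.598,0],"angular":[0,0,0.194],"gripper":0},{"linear":[0.055,0.598,0],"angular":[0,0,0.194],"gripper":0},{"linear":[0.055,0.598,0],"angular":[0,0,0.194],"gripper":0},{"linear":[0.055,0.598,0],"angular":[0,0,0.194],"gripper":0},{"linear":[0.055,0.598,0],"angular":[0,0,0.194],"gripper":0},{"linear":[0.055,0.598,0],"angular":[0,0,0.194],"gripper":0}]' 20
python3 - <<'E'
from h import *
f=cam('wrist'); save(f,'w3.png')
s=robot.get_state();print(s['tool_pos'],R.from_quat(s['tcp_rot']).as_matrix().round(3))
print('pred',pix(f,[.5257,-.3077,.038]))
g=cv2.cvtColor(f['frame'],cv2.COLOR_RGB2HSV)
m=((g[...,0]>50)&(g[...,0]<80)&(g[...,1]>100)).astype('u1')
n,l,st,c=cv2.connectedComponentsWithStats(m)
for i in range(1,n):
  if st[i,4]>400: print(st[i],c[i],cv2.minAreaRect(np.argwhere(l==i)[:,::-1].astype('f4')))
E
```

```text
time: 11.95
tool_pos: [0.4878, -0.2981, 0.21]
tcp_rot: [0.995, -0.095, -0.0, -0.0]
force: [-0.1, 0.0, -0.1]
gripper_width: 1.002
grasp_force: 0.0
[ 0.48781743 -0.29828787  0.21033677] [[ 0.982 -0.189 -0.   ]
 [-0.189 -0.982  0.   ]
 [-0.    -0.    -1.   ]]
pred (np.float64(144.8710673296219), np.float64(320.05495742521447))
[  66    0  134  259 2427] [129.50020602 119.5447054 ] ((134.99673461914062, 127.29888153076172), (289.3106689453125, 13.391312599182129), 64.05770874023438)
[   0   59  170  239 6200] [ 92.09580645 218.74935484] ((71.13654327392578, 180.59922790527344), (281.6075134277344, 63.0286865234375), 57.80426788330078)
[ 294  114   46   63 2803] [316.65358544 144.59186586] ((316.5, 145.0), (62.0, 45.0), 90.0)
[ 115  182   35   46 1220] [132.29262295 204.41147541] ((132.2000274658203, 204.4000244140625), (48.29906463623047, 31.304948806762695), 63.43495178222656)
[150 233  29  44 956] [163.93514644 254.2458159 ] ((163.96151733398438, 254.30767822265625), (44.12613296508789, 26.86791229248047), 78.69007110595703)
```

View pics/w3.png

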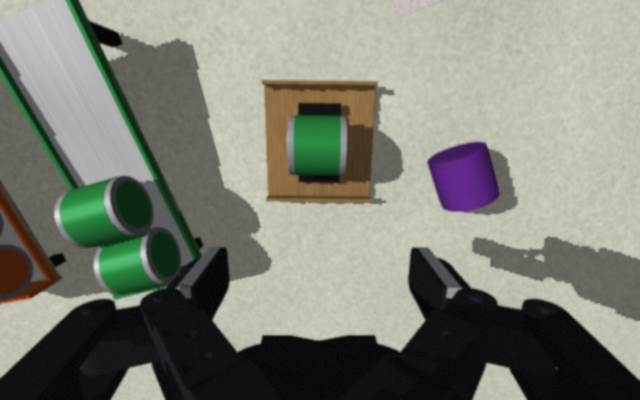

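The wrist view shows the new tin square to the gripper, centred at about (145,317) in the cardboard cradle. The purple decoy is to the right at (177,463).

```bash
python3 -m inch '[{"linear":[0.015,0,0.02],"angular":[0,0,0],"gripper":0},{"linear":[0.035,0,0.06],"angular":[0,0,0],"gripper":0},{"linear":[0.039,0,0.1],"angular":[0,0,0],"gripper":0},{"linear":[0.039,0,0.135],"angular":[0,0,0],"gripper":0},{"linear":[0.039,0,0.16],"angular":[0,0,0],"gripper":0},{"linear":[0.039,0,0.175],"angular":[0,0,0],"gripper":0},{"linear":[0.039,0,0.184],"angular":[0,0,0],"gripper":0},{"linear":[0.039,0,0.188],"angular":[0,0,0],"gripper":0},{"linear":[0.039,0,0.188],"angular":[0,0,0],"gripper":0},{"linear":[0.039,0,0.188],"angular":[0,0,0],"gripper":60},{"linear":[0.039,0,0.188],"angular":[0,0,0],"gripper":100},{"linear":[0.039,0,0.188],"angular":[0,0,0],"gripper":160},{"linear":[0.039,0,0.188],"angular":[0,0,0],"gripper":200},{"linear":[0.039,0,0.188],"angular":[0,0,0],"gripper":200},{"linear":[0.039,0,0.188],"angular":[0,0,0],"gripper":200},{"linear":[0.039,0,0.188],"angular":[0,0,0],"gripper":200},{"linear":[0.039,0,0.188],"angular":[0,0,0],"gripper":200}]' 40
```

```text
time: 13.7
tool_pos: [0.5266, -0.3073, 0.0236]
tcp_rot: [0.995, -0.096, 0.001, 0.0]
force: [-1.0, 1.7, 7.4]
gripper_width: 0.648
grasp_force: 42.2
```

```bash
python3 -m inch '[{"linear":[0,0,-0.01],"angular":[0,0,0],"gripper":200},{"linear":[0,0,-0.035],"angular":[0,0,0],"gripper":200},{"linear":[0,0,-0.07],"angular":[0,0,0],"gripper":200},{"linear":[0,0,-0.105],"angular":[0,0,0],"gripper":200},{"linear":[0,-0.01,-0.135],"angular":[0,0,-0.03],"gripper":200},{"linear":[0.005,-0.04,-0.15],"angular":[0,0,-0.09],"gripper":200},{"linear":[0.01,-0.08,-0.15],"angular":[0,0,-0.16],"gripper":200},{"linear":[0.015,-0.12,-0.15],"angular":[0,0,-0.22],"gripper":200},{"linear":[0.02,-0.16,-0.15],"angular":[0,0,-0.269],"gripper":200},{"linear":[0.022,-0.195,-0.15],"angular":[0,0,-0.269],"gripper":200},{"linear":[0.022,-0.22,-0.15],"angular":[0,0,-0.269],"gripper":200},{"linear":[0.022,-0.23,-0.15],"angular":[0,0,-0.269],"gripper":200},{"linear":[0.022,-0.23,-0.13],"angular":[0,0,-0.269],"gripper":200},{"linear":[0.022,-0.23,-0.105],"angular":[0,0,-0.269],"gripper":200},{"linear":[0.022,-0.23,-0.085],"angular":[0,0,-0.269],"gripper":200},{"linear":[0.022,-0.23,-0.07],"angular":[0,0,-0.269],"gripper":200},{"linear":[0.022,-0.23,-0.06],"angular":[0,0,-0.269],"gripper":200},{"linear":[0.022,-0.23,-0.055],"angular":[0,0,-0.269],"gripper":200},{"linear":[0.022,-0.23,-0.055],"angular":[0,0,-0.269],"gripper":200},{"linear":[0.022,-0.23,-0.055],"angular":[0,0,-0.269],"gripper":200}]' 40
python3 - <<'E'
from h import *
f=cam('wrist'); f2=cam('top')
out=np.zeros((560,620,3),'u1'); out[:300,:600]=cv2.resize(f2['frame'][110:260,240:540],(600,300)); out[305:555,:400]=cv2.resize(f['frame'],(400,250))
cv2.imwrite('pics/chk2.png',out[...,::-1])
E
```

```text
time: 15.7
tool_pos: [0.5919, -0.0856, 0.0782]
tcp_rot: [0.999, 0.038, 0.001, 0.0]
force: [0.7, -0.7, -2.4]
gripper_width: 0.651
grasp_force: 43.4
```

View pics/chk2.png

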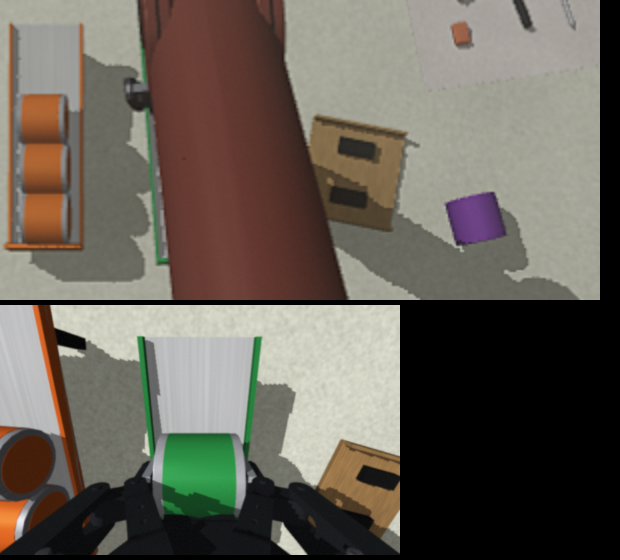

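The wrist view shows the tin centred between the green edges and square to the lane. I lower it to the floor.

```bash
python3 -m inch '[{"linear":[0,0,0.003],"angular":[0,0,0],"gripper":200},{"linear":[0,0,0.006],"angular":[0,0,0],"gripper":200},{"linear":[0,0,0.008],"angular":[0,0,0],"gripper":200},{"linear":[0,0,0.0095],"angular":[0,0,0],"gripper":200},{"linear":[0,0,0.0105],"angular":[0,0,0],"gripper":200},{"linear":[0,0,0.0105],"angular":[0,0,0],"gripper":200},{"linear":[0,0,0.0105],"angular":[0,0,0],"gripper":200}]' 40; python3 -m inch '[{"linear":[0,0,0.0007],"angular":[0,0,0],"gripper":200},{"linear":[0,0,0.0014],"angular":[0,0,0],"gripper":200},{"linear":[0,0,0.0014],"angular":[0,0,0],"gripper":200},{"linear":[0,0,0.0014],"angular":[0,0,0],"gripper":200}]' 40
```

```text
time: 16.5
tool_pos: [0.5914, -0.0856, 0.0669]
tcp_rot: [0.999, 0.038, -0.0, -0.0]
force: [0.6, -0.3, -2.0]
gripper_width: 0.653
grasp_force: 43.4
time: 16.9
tool_pos: [0.5915, -0.0856, 0.0658]
tcp_rot: [0.999, 0.038, 0.0, 0.0]
force: [-1.9, 0.5, 1.5]
gripper_width: 0.652
grasp_force: 43.6
```

Contact is felt at the expected height. I release and retreat.

```bash
python3 -m inch '[{"linear":[0,0,0],"angular":[0,0,0],"gripper":120},{"linear":[0,0,0],"angular":[0,0,0],"gripper":40},{"linear":[0,0,0],"angular":[0,0,0],"gripper":0},{"linear":[0,0,0],"angular":[0,0,0],"gripper":0},{"linear":[0,0,0],"angular":[0,0,0],"gripper":0},{"linear":[0,0,-0.01],"angular":[0,0,0],"gripper":0},{"linear":[0,0,-0.04],"angular":[0,0,0],"gripper":0},{"linear":[0,0,-0.08],"angular":[0,0,0],"gripper":0},{"linear":[0,0,-0.12],"angular":[0,0,0],"gripper":0},{"linear":[-0.02,0.02,-0.15],"angular":[0,0,0],"gripper":0},{"linear":[-0.04,0.06,-0.16],"angular":[0,0,0],"gripper":0},{"linear":[-0.06,0.11,-0.16],"angular":[0,0,0],"gripper":0},{"linear":[-0.06,0.16,-0.16],"angular":[0,0,0],"gripper":0},{"linear":[-0.06,0.21,-0.16],"angular":[0,0,0],"gripper":0},{"linear":[-0.06,0.26,-0.16],"angular":[0,0,0],"gripper":0},{"linear":[-0.06,0.31,-0.16],"angular":[0,0,0],"gripper":0},{"linear":[-0.06,0.33,-0.16],"angular":[0,0,0],"gripper":0},{"linear":[-0.06,0.33,-0.16],"angular":[0,0,0],"gripper":0}]' 20
python3 - <<'E'
from h import *
f=cam('top'); save(f,'fin.png',(110,260,150,450),2.5)
c=np.array([.5505,-.0895]);u=np.array([.997,.0776])
for x,z in((-.105,.062),(-.045,.069),(.015,.077)): print(pix(f,[*(c+u*x),z]))
E
```

```text
time: 18.7
tool_pos: [0.555, -0.424, 0.2251]
tcp_rot: [0.999, 0.035, -0.001, 0.0]
force: [0.2, 0.5, -0.0]
gripper_width: 0.997
grasp_force: 0.0
(np.float64(224.91557636106273), np.float64(335.709863924838))
(np.float64(199.96973805525502), np.float64(333.73712920724813))
(np.float64(175.07449612582832), np.float64(331.7961978442083))
```

View pics/fin.png

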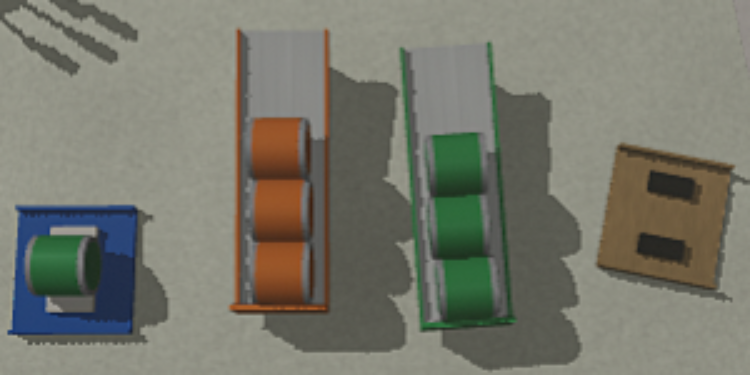

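The final view shows three green tins touching in the lane. The new one is at crop (457,163), or full-picture (175,332), exactly the third place. The old tin lies in the blue cradle at crop (62,265), and the cardboard cradle is empty.

```bash
python3 -c "
from rig import robot
print(robot.sign_off())"
```

```text
the job is handed in; nothing more can be done
None
```

The job is handed in: the oldest green tin lies between the white pads of the blue cradle, and the new green tin lies across the lane, resting against the row in third place, at about 19 s on the robot's clock.

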